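# Open the overlapping double doors of the counter cupboard

### The job

Open both doors of the small white cupboard on the counter. The left leaf (hinged on the left, as the robot faces it) carries the metal cover strip that laps over the right leaf and is held shut by a catch, so pull that leaf open first, and only then open the freed right leaf, without forcing it against the strip. Leave both leaves standing wide open, about square to the cupboard's front, and let go of them.

Things in the scene. Friction and masses are not known exactly. Their poses are not given: they have to be found in the camera images.
- strip_leaf (a joint): Left leaf's angle: 0 shut, 1.57 rad square out towards the robot, stop 1.8. White door 148 wide, 226 high, 15 mm thick on a fixed white cupboard 300 wide, 160 deep, 240 mm high. Aluminium strip 31 mm wide, 8 thick on its free edge laps 15 mm over the right leaf. A sprung catch yields to 12 to 18 N at the bar within 0.15 rad; then it swings easily (1 N) and stays where left.
- strip_leaf_handle (a point): Left leaf's bar: round, level, 10 mm thick, 70 mm long, axis 45 mm out from the leaf's face (40 mm gap, free from above), on end stubs. Point: middle of the bar, 25 mm below the cupboard's top, 215 mm above the counter. Frame turns with the leaf: x into its face, y along the bar to the left, z up. Hinge axis (vertical): 60 mm along +x, 95 mm along +y. Opens clockwise from above.
- plain_leaf (a joint): Right leaf's angle: 0 shut, 1.57 rad square out towards the robot, stop 1.8. Same size as the left leaf, hinged at the cupboard's right edge; no strip, no catch. While the left leaf is shut its strip laps over this one, and pulling here only forces the strip and the catch. Once freed it swings easily (about 1 N at the bar) and stays where it is left.
- plain_leaf_handle (a point): Right leaf's bar: round, level, 10 mm thick, 70 mm long, axis 45 mm out from the leaf's face (40 mm gap, free from above), on end stubs. Point: middle of the bar, 25 mm below the cupboard's top, 215 mm above the counter. Frame turns with the leaf: x into its face, y along the bar to the left, z up. Hinge axis (vertical): 60 mm along +x, 95 mm along -y. Opens anticlockwise from above.

How it is judged:
On the way, in this order (a step that is already met when the one before it is completed fails the run):
1. the left leaf, with the strip, is open by more than 29 degrees while the right leaf is still shut (within 9 degrees) (value of joint strip_leaf above 0.5 rad and value of joint plain_leaf below 0.15 rad), for 0.2 s.
2. the right leaf is open by more than 29 degrees (value of joint plain_leaf above 0.5 rad), for 0.2 s.
At the end, for the whole second after the job is handed in: Both leaves stand open by more than 1.22 rad (70 degrees) and are at rest (slower than 0.1 rad/s) (value of joint each of strip_leaf, plain_leaf above 1.22 rad and velocity of joint strip_leaf between -0.1 and 0.1 rad/s and velocity of joint plain_leaf between -0.1 and 0.1 rad/s); the robot touches nothing.
It fails at once if the right leaf is forced open (more than 9 degrees) while the left leaf is open by less than 20 degrees (value of joint plain_leaf above 0.15 rad and value of joint strip_leaf below 0.35 rad).
It also fails if it takes over 58 s, if anything falls off the work surface, if the arm or the gripper's body presses on something with over 40 N, if the wrist force passes 120 N, or if a joint passes its speed limit or range.

### The arm

A 6-joint arm with a two-finger parallel gripper is mounted at the origin on the work surface. World frame = base frame: x ahead of the robot, y to its left, z up, the work surface at z = 0. Lengths are in m, angles in rad, forces in N, time in s.
With the tool pointing down it reaches from about 0.35 to 0.85 m from the base axis. Payload 8.1 kg.
Tool frame: the origin (TCP) lies at the very end of the fingers, on their centre line; the grasp point (between the pads) lies 19 mm behind it; z points along the fingers, y is the direction in which the jaws open and shut (so a half turn about z gives the same grasp; the last joint's range is limited). The gripper opens to 85 mm and grips with 20 to 120 N. Pads are 22 mm wide; open, the fingers measure 114 mm over their backs; the gripper's body (76 mm by 85 mm) begins 54 mm behind the grasp point. The pads swing forward as they close: fully open they stand 13 mm farther back than shut.
Start: joints at [1.235, 0.13, 1.488, -0, 1.523, -0.085], TCP at [0.149, 0.581, 0.193] pointing down, gripper open.
Joint ranges: [-2.96, 2.96], [-0.89, 2.26], [0.02, 2.5], [-1.34, 4.48], [0, 2.73], [-2.66, 2.66]. Speed limits (rad/s): [2.39, 2.39, 2.79, 3.14, 3.14, 3.14].

### API

Orientations are given as a rotation vector (axis times angle).
In Python, from cell import r, eoat, cams gives the robot as it stands. Calls block until the motion is done:
- r.movep(position, orientation): joint-space move of the TCP to a pose.
- r.move_straight(position, rot=None, rate=0.15): straight line of the TCP; rot=None keeps the orientation; rate is the mean speed in m/s.
- r.set_joints(angles): joint-space move.
- eoat.gripper_to(opening): opening from 0.0 (shut) to 1.0 (fully open); the grip force is fixed at half the most; returns when the fingers have stopped.
- r.hold(seconds).
- r.ik(position, orientation): joint angles nearest the present ones, or None.
- r.read_state(): the state.
- cams.read_camera(name): name is "side" or "top" or "wrist"; returns a dict with "image" (384x512x3 uint8, red, green, blue), "depth" (384x512 float32, m along the optical axis (not along the pixel's ray), 0 where there is no reading), "camera_matrix" (3x3 intrinsics, pixels), "origin" and "attitude" of the camera in the world; the wrist camera has in their place "T_tool_cam" (4x4, takes a point from camera to tool coordinates, whose origin is the TCP and whose axes are the flange's). Camera axes: x right, y up, looking along -z (the intrinsics and any distortion apply to the point x, -y, -z); pixel columns grow to the right and rows downward; lengths in m; the calibration is good to about 2 mm. A picture is of the moment at which its call begins: read the wrist's pose just before it.
A pose or a line that the arm cannot do raises r.Unreachable and nothing moves.
- r.job_done(): hands the job in, once; it reports no verdict.
The state is a dict: "time_s": time; "qpos": joint angles; "qvel": joint speeds; "joint_torque": joint torques, N m; "tool_pos": TCP position; "tool_rot": TCP orientation; "contact_force": force on the tool from outside, world axes, zero at the start; "moment": the same for the moment, N m; "grip_width": opening from 0.0 (shut) to 1.0 (fully open).
Only numpy, scipy, OpenCV 4.12 (cv2) and the standard library are available. Lean on these libraries where they do the work, as an engineer would, in place of code of your own. Each camera call takes 0.05 s, during which the arm holds its last target. There are 200 camera calls.

## Working session

There is one attempt and no reset: what is moved stays moved. The work goes in short steps, each a Python script; the robot and the scene stay as the last script left them, time stands still between calls to the robot, and variables do not carry over. Pictures are saved under pics/ and viewed, about 8 in all and at most 12, crops included, and the job is handed in when it is done.

```bash
mkdir -p pics; ls; cat > h.py <<'E'
import numpy as np, cv2
from cell import r,eoat,cams
from scipy.spatial.transform import Rotation as R
def cloud(c):
    d=c["depth"];K=np.array(c["camera_matrix"]);v,u=np.indices(d.shape)
    p=np.stack([(u-K[0,2])*d/K[0,0],-(v-K[1,2])*d/K[1,1],-d],-1)
    A=np.array(c["attitude"],float)
    A=A if A.shape==(3,3) else R.from_rotvec(A).as_matrix()
    return p@A.T+np.array(c["origin"])
def save(n,im): cv2.imwrite("pics/"+n+".png",im[...,::-1])
E
python3 - <<'E'
from h import *
ims=[]
for n in("side","top"):
    c=cams.read_camera(n);print(n,c["origin"],c["attitude"],c["camera_matrix"],[k for k in c])
    np.save(n+"_cl.npy",cloud(c));ims.append(c["image"]);np.save(n+"_im.npy",c["image"])
save("a",cv2.resize(np.hstack(ims),(800,300)))
s=r.read_state();print(s)
P=np.load("top_cl.npy").reshape(-1,3)
m=(abs(P[:,2]-.24)<.008);print(m.sum());q=P[m];print(q.min(0),q.max(0),np.median(q,0))
print(cv2.minAreaRect(q[:,:2].astype(np.float32)*1000))
E
```

```text
pics
side [0.1058709  0.28430894 0.57215524] [ 0.56699053 -0.94195336 -1.85888152] [[414.90703395   0.         259.50800539]
 [  0.         414.90703395 189.95647051]
 [  0.           0.           1.        ]] ['image', 'depth', 'camera_matrix', 'origin', 'attitude']
top [0.49835279 0.0245486  1.0545115 ] [ 0.12165124 -0.103902   -1.56728288] [[448.50625053   0.         255.66136971]
 [  0.         448.50625053 190.95868875]
 [  0.           0.           1.        ]] ['image', 'depth', 'camera_matrix', 'origin', 'attitude']
{'time_s': 0.1, 'qpos': array([ 1.23461944e+00,  1.31091744e-01,  1.48917572e+00, -6.99575756e-06,
        1.52301306e+00, -8.54016752e-02]), 'qvel': array([ 2.05532518e-03,  1.32048203e-05, -2.38855748e-03,  2.20015455e-04,
       -6.51301631e-06, -5.81272319e-04]), 'joint_torque': array([-5.00085189e-04, -5.70955646e+01, -5.01941085e+01, -3.37928213e-04,
        8.32184160e-03, -3.77226945e-05]), 'tool_pos': array([0.14868764, 0.58070043, 0.19184281]), 'tool_rot': array([-3.92841420e-01, -3.11658425e+00,  2.59463803e-03]), 'contact_force': array([ 0.48564553, -0.82376848,  0.10296493]), 'moment': array([-0.05351056, -0.00432968,  0.08638837]), 'grip_width': 0.9998594883112304}
14330
[ 0.57389387 -0.25276325  0.23206962] [0.78371858 0.06464886 0.24784579] [ 0.6715497  -0.08598672  0.24038691]
((674.5419311523438, -92.98651123046875), (300.7943115234375, 185.15321350097656), 82.6912612915039)
```

View pics/a.png

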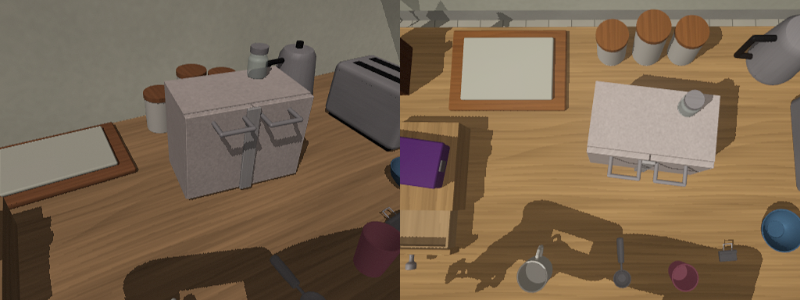

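```bash
python3 - <<'E'
import numpy as np,cv2
P=np.load("top_cl.npy").reshape(-1,3)
q=P[(abs(P[:,2]-.24)<.008)]
b=cv2.boxPoints(cv2.minAreaRect(q[:,:2].astype(np.float32)));print(b)
# front direction & bars, from both cameras, in cupboard frame
th=np.deg2rad(82.69-90);f=np.array([np.cos(th),np.sin(th)]);l=np.array([-f[1],f[0]])
c=np.array([.6745,-.0930])
for n in("top","side"):
    P=np.load(n+"_cl.npy").reshape(-1,3)
    a=(P[:,:2]-c)@f; t=(P[:,:2]-c)@l
    m=(a<-.06)&(a>-.16)&(abs(t)<.17)&(P[:,2]>.20)&(P[:,2]<.26)
    print(n,m.sum())
    H,ea,et=np.histogram2d(a[m],t[m],bins=[np.arange(-.16,-.055,.005),np.arange(-.16,.165,.01)])
    print(H.astype(int))if 0 else [print("%.3f"%e,' '.join('%3d'%x for x in h)) for e,h in zip(ea,H)]
    m2=(a<-.115)&(a>-.16)&(abs(t)<.15)&(P[:,2]>.20)&(P[:,2]<.26)
    for s in(1,-1):
        k=m2&(s*t>0)
        if k.any(): print(s,a[k].mean(),t[k].min(),t[k].max(),np.percentile(P[k,2],[5,50,95]))
E
```

```text
[[ 0.56358457 -0.2303844 ]
 [ 0.7472334  -0.2539389 ]
 [ 0.78549933  0.04441141]
 [ 0.6018505   0.06796592]]
top 3459
-0.160   0   0   0   0   0   0   0   0   0   0   0   0   0   0   0   0   0   0   0   0   0   0   0   0   0   0   0   0   0   0   0   0
-0.155   0   0   0   0   0   0   0   0   0   0   0   0   0   0   0   0   0   0   0   0   0   0   0   0   0   0   0   0   0   0   0   0
-0.150   0   0   0   0   0   0   0   0   0   0   0   0   0   0   0   0   0   0   0   0   0   0   0   0   0   0   0   0   0   0   0   0
-0.145   0   0   0   0   0   0   0   0   0   0   0   0   0   0   0   0   0   0   0   0   0   0   0   0   0   0   0   0   0   0   0   0
-0.140   0   0   0   0   0   0   0   0   0   0   0   0   0   0   0   0   0   0   0   0   0   0   0   0   0   0   0   0   0   0   0   0
-0.135   0   0   0   0   0   0   3  10  10  12   9   9  10   8   4   0   0   4  12  10  10  11  10   9  11   4   0   0   0   0   0   0
-0.130   0   0   0   0   0   0   7  14  15  15  12  18  13  14   9   0   0   6  15  15  14  14  15  14  15   7   0   0   0   0   0   0
-0.125   0   0   0   0   0   0   6  1
[... 4125 characters left out ...]
0   7   9   9  10   8   7   9  10   6   9   7   8  12  10   8  10  11   9   9  10   9  11  29   0
-0.075   0   7   6   6   9   4   9   8   7   7   9   7   9   9   9  11  10  10  10   9   8  10  10   8   8  10   8  11  10  10  24   0
-0.070   0  12  10  12  14  17  10  12  14  12  14  13  12  16  13  19  12  13  18  13  16  15  16  16  17  16  18  17  17  16  38   0
-0.065   2   7   8   8   7   7  11  10   8   7  10   9   7   9   9   7   7   8   6   8   9  10  10   9   7  11   8   8  11  10  25   1
1 -0.12966281017334907 0.01632640947565728 0.09472140892355178 [0.21347235 0.21884881 0.22109509]
-1 -0.12910457494516217 -0.093204142690035 -0.015604334881535845 [0.21348358 0.21858743 0.22092895]
```

The side and top views (left and right of the picture) show both bars, the strip on the left leaf, a jar at the right rear of the cupboard top and clear space in front. The bar positions agree to about 2 mm between the cameras. I'll cage the left bar from above and follow its arc.

```bash
cat >> h.py <<'E'
th=np.deg2rad(-7.31);f=np.array([np.cos(th),np.sin(th)]);l=np.array([-f[1],f[0]]);c=np.array([.6745,-.0930])
def pose(s,phi,z=.195):
    """s=+1 left leaf, -1 right; TCP pose at the bar with the leaf open by phi"""
    h=c-.0693*f+s*.150*l
    rot=R.from_euler('z',-s*phi)
    p=h+rot.as_matrix()[:2,:2]@(-.06*f-s*.095*l)
    y=rot.apply([*f,0]);zt=np.array([0,0,-1.])
    M=np.column_stack([np.cross(y,zt),y,zt])
    return np.array([*p,z]),R.from_matrix(M).as_rotvec()
def rep(n):
    s=r.read_state();print(n,"t%.1f"%s["time_s"],s["tool_pos"].round(3),"F",s["contact_force"].round(1),"g%.2f"%s["grip_width"],"q6 %.2f"%s["qpos"][5],flush=True)
E
python3 - <<'E'
from h import *
p=r.read_state()["tool_pos"];r.move_straight([p[0],p[1],.36],rate=.25)
eoat.gripper_to(.4)
r.movep(*pose(1,0,.36));rep("above")
r.move_straight(pose(1,0,.25)[0],rate=.2)
r.move_straight(pose(1,0)[0],rate=.06);rep("down")
c_=cams.read_camera("side");save("b",c_["image"][60:300,150:450])
E
```

```text
above t4.0 [ 0.553 -0.021  0.36 ] F [-0.5  0.2 -0.1] g0.40 q6 -0.00
down t5.8 [ 0.554 -0.022  0.196] F [-0.4  0.5  0.4] g0.40 q6 -0.00
```

View pics/b.png

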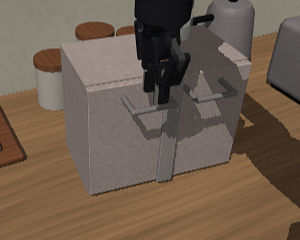

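The crop shows the fingers straddling the left bar, with no contact force. Pulling now.

```bash
python3 - <<'E'
from h import *
eoat.gripper_to(.2);rep("caged")
for i,phi in enumerate(np.arange(.1,1.61,.1)):
    p,o=pose(1,phi);r.move_straight(p,o,rate=.06)
    s=r.read_state()["contact_force"]
    if i in(0,1,2,5,9,14): rep("%.1f"%phi)
    if np.linalg.norm(s)>45: rep("STOP %.2f"%phi);break
c_=cams.read_camera("top");save("c",c_["image"][60:300,200:500])
E
```

```text
caged t6.2 [ 0.553 -0.022  0.195] F [ 0.4  0.3 -0.1] g0.20 q6 -0.00
0.1 t6.5 [ 0.545 -0.014  0.195] F [ 0.3 -1.2  0.5] g0.20 q6 0.10
0.2 t6.8 [ 0.538 -0.006  0.195] F [ 0.7 -0.2 -0.5] g0.20 q6 0.22
0.3 t7.2 [0.531 0.003 0.195] F [ 0.8  0.5 -0.1] g0.20 q6 0.33
0.6 t8.2 [0.517 0.033 0.195] F [-0.5  0.2  0.5] g0.20 q6 0.69
1.0 t9.5 [0.513 0.078 0.195] F [ 0.1  0.2 -1. ] g0.20 q6 1.18
1.5 t11.2 [0.533 0.13  0.195] F [-0.  -0.   0.7] g0.20 q6 1.77
```

View pics/c.png

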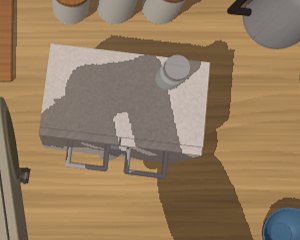

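Both leaves are still shut in the top view, and the gripper at the left edge of the crop came away without the bar. No force was ever felt, so the bar was not between the fingers. I'll go back up and look at it closely.

```bash
python3 - <<'E'
from h import *
p,o=pose(1,1.6,.33);r.move_straight(p,rate=.25)
eoat.gripper_to(.4)
r.movep(*pose(1,0,.30))
s=r.read_state();M=R.from_rotvec(s["tool_rot"]).as_matrix();print("tool axes\n",M.round(3), pose(1,0)[1], f)
w=cams.read_camera("wrist");T=np.array(w["T_tool_cam"]);print(T.round(3))
r.move_straight(pose(1,0)[0],rate=.1)
w2=cams.read_camera("wrist");sd=cams.read_camera("side")
im=np.hstack([w["image"],w2["image"]]);im=cv2.resize(im,(800,300))
save("d",np.vstack([im[:,:],cv2.resize(sd["image"][60:210,200:400],(400,300)).repeat(1,0) if 0 else np.hstack([cv2.resize(sd["image"][60:210,220:420],(400,300)),cv2.resize(cams.read_camera("top")["image"][120:270,230:430],(400,300))])]))
# bars through the wrist cam
d=w["depth"];w["attitude"]=np.eye(3);w["origin"]=np.zeros(3)
P=cloud(w).reshape(-1,3);Q=P@T[:3,:3].T+T[:3,3]
W=Q@M.T+s["tool_pos"];ok=d.reshape(-1)>0
a=(W[:,:2]-c)@f;t=(W[:,:2]-c)@l
m=ok&(a<-.11)&(a>-.16)&(abs(t)<.12)&(W[:,2]>.19)&(W[:,2]<.24)
for sg in(1,-1):
    k=m&(sg*t>0)&(abs(t-sg*.055)<.025)
    if k.any():print(sg,k.sum(),a[k].mean(),np.percentile(W[k,2],[5,50,95]),t[m&(sg*t>0)].min(),t[m&(sg*t>0)].max())
rep("down")
E
```

```text
tool axes
 [[ 0.128  0.992  0.   ]
 [ 0.992 -0.128  0.   ]
 [ 0.     0.    -1.   ]] [2.35853667 2.07530942 0.        ] [ 0.99187225 -0.12723772]
[[-0.001  0.963  0.27   0.068]
 [ 1.     0.     0.001 -0.001]
 [ 0.001  0.27  -0.963 -0.182]
 [ 0.     0.     0.     1.   ]]
1 595 -0.13003147941195103 [0.21761849 0.22005466 0.22147262] 0.013842190026630388 0.09287882545770375
-1 435 -0.12968853739761213 [0.21739008 0.22002718 0.22155354] -0.09399735189000206 -0.01611603500450472
down t15.6 [ 0.554 -0.022  0.196] F [-0.8  0.7  0.3] g0.40 q6 -0.00
```

View pics/d.png

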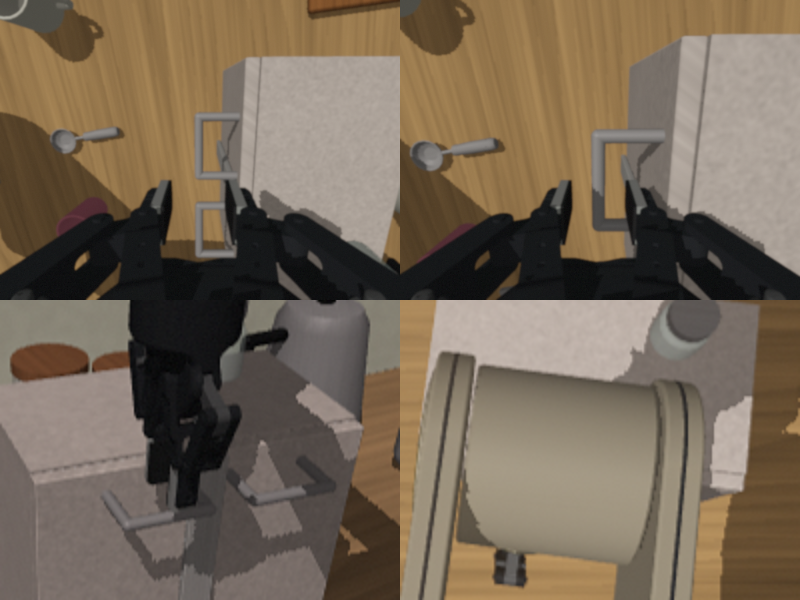

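The wrist view (top right) shows the bar centred between the fingers in plan. The side view (bottom left, finger tip near 185,505 and bar near 185,515) suggests the tips end at or above the bar. I'll measure the tip height from depth.

```bash
python3 - <<'E'
from h import *
def tips(n):
    sd=cams.read_camera("side");P=cloud(sd).reshape(-1,3);I=sd["image"].reshape(-1,3)
    a=(P[:,:2]-c)@f;t=(P[:,:2]-c)@l
    k=(abs(a+.129)<.06)&(abs(t-.055)<.02)&(P[:,2]>.12)&(P[:,2]<.27)&(I.max(1)<60)
    q=np.c_[a,t,P[:,2]][k];q=q[q[:,2].argsort()]
    print(n,k.sum(),q[:200:25].round(3).tolist())
    return sd["image"]
tips("z.195")
r.move_straight(pose(1,0,.178)[0],rate=.04);rep("low")
im=tips("z.178")
save("e",cv2.resize(im[60:210,220:420],(800,600)))
E
```

```text
z.195 406 [[-0.132, 0.043, 0.213], [-0.152, 0.056, 0.238], [-0.109, 0.058, 0.241], [-0.112, 0.057, 0.244], [-0.111, 0.061, 0.246], [-0.111, 0.062, 0.248], [-0.156, 0.056, 0.25], [-0.111, 0.055, 0.252]]
low t16.2 [ 0.553 -0.022  0.178] F [ 0.4 -0.2  0.5] g0.40 q6 -0.00
z.178 629 [[-0.082, 0.036, 0.196], [-0.11, 0.057, 0.221], [-0.112, 0.058, 0.224], [-0.158, 0.053, 0.227], [-0.16, 0.054, 0.229], [-0.161, 0.059, 0.231], [-0.112, 0.056, 0.233], [-0.159, 0.059, 0.235]]
```

View pics/e.png

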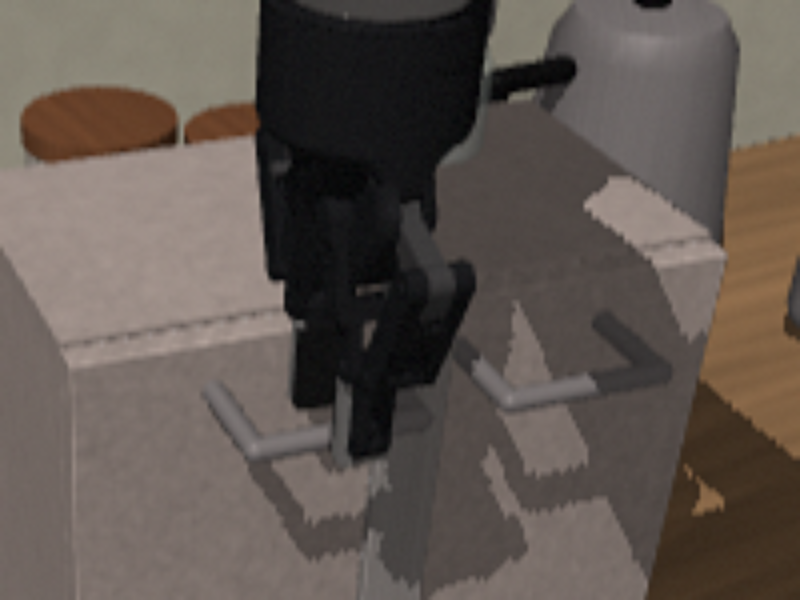

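The tips really sit about 40 mm above the reported TCP: in the crop the outer finger only just overlaps the bar at (370,440). I'll go lower in guarded steps and measure again.

```bash
python3 - <<'E'
from h import *
for z in(.172,.166,.160,.155):
    r.move_straight(pose(1,0,z)[0],rate=.03)
    F=r.read_state()["contact_force"]
    if abs(F).max()>6: rep("contact");break
rep("low")
eoat.gripper_to(.15);rep("closed")
sd=cams.read_camera("side")["image"];w=cams.read_camera("wrist")["image"]
save("f",np.hstack([cv2.resize(sd[60:210,220:420],(400,300)),cv2.resize(w,(400,300))]))
E
```

```text
low t17.6 [ 0.553 -0.022  0.155] F [-0.1 -0.5 -1. ] g0.40 q6 -0.00
closed t18.0 [ 0.553 -0.022  0.155] F [-0.3  0.7  0.1] g0.15 q6 -0.00
```

View pics/f.png

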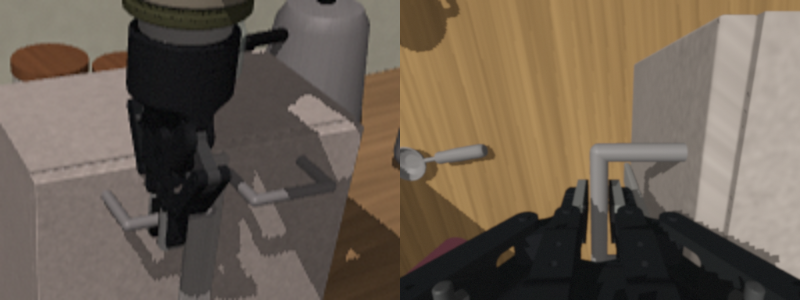

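Both views now show the fingers either side of the bar, which passes between the pads at (600,200). Pulling again, with force logged.

```bash
python3 - <<'E'
from h import *
felt=0
for i,phi in enumerate([.03,.06,.09,.12,.16,.2]+list(np.arange(.3,1.61,.1))):
    p,o=pose(1,phi,.155);r.move_straight(p,o,rate=.06)
    F=np.linalg.norm(r.read_state()["contact_force"]);felt=max(felt,F)
    if i<6 or i%5==0: rep("%.2f"%phi)
    if F>60: rep("STOP");break
    if phi>=.2 and felt<5: print("nothing felt");break
print(felt)
c_=cams.read_camera("top");save("g",c_["image"][60:300,180:480])
E
```

```text
0.03 t18.3 [ 0.552 -0.021  0.155] F [ 5.8 -2.9 -2.7] g0.15 q6 0.03
0.06 t18.6 [ 0.551 -0.02   0.155] F [ 17.8 -10.3  -9.8] g0.15 q6 0.06
0.09 t18.8 [ 0.548 -0.016  0.156] F [4.4 0.6 1. ] g0.15 q6 0.10
0.12 t19.1 [ 0.543 -0.013  0.155] F [-0.5  0.7  0.2] g0.14 q6 0.13
0.16 t19.3 [ 0.54  -0.009  0.155] F [-0.5 -0.9 -0.2] g0.15 q6 0.17
0.20 t19.6 [ 0.537 -0.006  0.155] F [0.1 0.2 0.6] g0.15 q6 0.22
0.70 t21.2 [0.514 0.044 0.155] F [-0.3  0.7 -0.3] g0.15 q6 0.81
1.20 t22.9 [0.518 0.1   0.155] F [ 0.8 -0.3 -0.3] g0.15 q6 1.42
22.78860883671839
```

View pics/g.png

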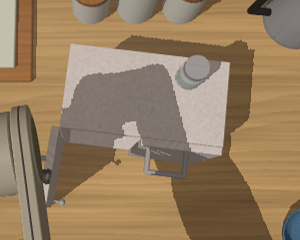

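The left leaf stands about square (crop: leaf from (60,130) to (55,205)) and the right leaf is still shut. Releasing, then the right leaf.

```bash
python3 - <<'E'
from h import *
eoat.gripper_to(.4)
r.move_straight(pose(1,1.6,.33)[0],rate=.15);rep("up")
r.movep(*pose(-1,0,.33))
r.move_straight(pose(-1,0,.22)[0],rate=.2)
r.move_straight(pose(-1,0,.155)[0],rate=.06);rep("down")
eoat.gripper_to(.15);rep("closed")
for i,phi in enumerate([.05,.1,.2]+list(np.arange(.3,1.61,.1))):
    p,o=pose(-1,phi,.155);r.move_straight(p,o,rate=.06)
    F=np.linalg.norm(r.read_state()["contact_force"])
    if i%4==0: rep("%.2f"%phi)
    if F>25: rep("STOP");break
c_=cams.read_camera("top");save("i",c_["image"][60:300,180:480])
E
```

```text
up t26.0 [0.54  0.139 0.329] F [-0.2  0.   0.5] g0.40 q6 1.89
down t29.7 [ 0.54  -0.131  0.156] F [-0.1 -0.3 -0.1] g0.40 q6 -0.20
closed t30.1 [ 0.539 -0.131  0.155] F [-0.3 -0.2 -0.6] g0.15 q6 -0.20
0.05 t30.3 [ 0.534 -0.134  0.155] F [-0.9 -0.4  0.6] g0.15 q6 -0.26
0.40 t31.6 [ 0.504 -0.157  0.155] F [ 0.3 -0.2 -0. ] g0.15 q6 -0.67
0.80 t32.9 [ 0.481 -0.196  0.155] F [ 0.7  0.4 -0.6] g0.15 q6 -1.15
1.20 t34.2 [ 0.475 -0.24   0.155] F [ 0.9  0.5 -0.4] g0.15 q6 -1.63
1.60 t35.5 [ 0.486 -0.283  0.155] F [-0.6  0.8 -0.7] g0.15 q6 -2.09
```

View pics/i.png

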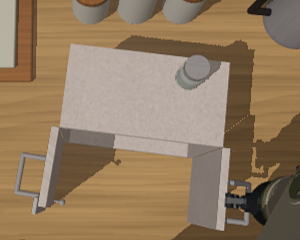

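Both leaves stand square in the crop. I'll release, rise, and check the angles from depth.

```bash
python3 - <<'E'
from h import *
eoat.gripper_to(.4)
r.move_straight(pose(-1,1.6,.36)[0],rate=.15)
r.hold(.5);rep("up")
d=cams.read_camera("top");P=cloud(d).reshape(-1,3)
a=(P[:,:2]-c)@f;t=(P[:,:2]-c)@l
for s in(1,-1):
    k=(a<-.10)&(a>-.22)&(s*t>.09)&(s*t<.175)&(P[:,2]>.222)&(P[:,2]<.245)
    (vx,vy,_,_)=cv2.fitLine(np.c_[-a[k],s*t[k]].astype(np.float32),cv2.DIST_HUBER,0,.001,.001).ravel()
    print(s,k.sum(),"open deg",90+np.degrees(np.arctan2(vy,vx)))
save("j",d["image"][60:300,180:480])
E
```

```text
up t38.0 [ 0.486 -0.283  0.36 ] F [-0.1 -0.7 -0.7] g0.40 q6 -2.09
1 604 open deg 93.18227
-1 700 open deg 90.02631
```

View pics/j.png

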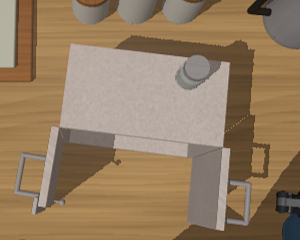

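The picture shows both leaves square out and the gripper clear, at the right edge. Handing in.

```bash
python3 -c "
from h import *
rep('end');r.job_done()"
```

```text
end t38.0 [ 0.486 -0.283  0.36 ] F [-0.5  0.6  0.6] g0.40 q6 -2.09
the job is handed in; nothing more can be done
```

Both leaves are open and released: I pulled the left leaf with the strip first, then swung the freed right leaf. I handed the job in at 38.0 s. No verdict is reported.

- **Final check:** the top camera's depth puts the left leaf at about 93° and the right at about 90°. The gripper was clear of everything, with no contact force above sensor noise. I took no separate reading of the leaves' speed, but they were left at rest.
- **Forces:** the catch gave way at about 23 N at the wrist, after which both leaves swung with almost no force.
- **What went wrong:** my first pull missed the bar and moved nothing. The real fingertips sat about 40 mm higher than the reported tool point (TCP) implied, well beyond the roughly 8 mm I expected at that opening. I measured this from the side camera and worked 40 mm lower for both bars, which fixed it.

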